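Clear the squaring jig and hold the specimen bar in it for marking

ROBOT

A 6-joint arm with a two-finger parallel gripper is mounted at the origin on a cart in front of the work surface, level with it; the furniture and walls round the work are solid. World frame = base frame: x ahead of the robot, y to its left, z up, the work surface at z = 0. Lengths are in mm, angles in degrees, forces in N, time in s.
With the tool pointing down it reaches from about 300 to 850 mm from the base axis. Payload 4.2 kg.
Tool frame: the origin (TCP) lies between the finger pads; the fingertips stand ahead of it and the grasp point (between the pads) lies 8 mm behind it (env.tip_reach is the x of the fingertips in the tool frame, in mm); x points along the fingers, y is the direction in which the jaws open and shut, and the axes are right-handed (so a half turn about x gives the same grasp; the last joint's range is limited). The gripper opens to 91 mm and grips with 3 to 60 N. Pads are 32 mm wide; open, the fingers measure 118 mm over their backs; the gripper's body (76 mm by 178 mm) begins 60 mm behind the grasp point.
Start: joints at [-66.692, 18.312, 89.639, -0, 72.044, -1.146], TCP at [238.032, -523.434, 224.976] pointing down, gripper open.
Joint ranges: [-177.97, 177.97], [-48.28, 115.42], [12.27, 149.76], [-77.06, 257.06], [2.81, 150.46], [-146.56, 146.56]. Speed limits (degrees/s): [147.25, 147.25, 180, 180, 180, 180].

INTERFACE

Orientations are given as [roll, pitch, yaw] about the fixed x, y, z axes, in that order (R = Rz(yaw) Ry(pitch) Rx(roll)).
In Python, from workcell import env, cams gives the robot as it stands.
- The arm moves only by the tool arm_command, never from a script. Its argument "deltas" is a list of rows, each a list of 3 entries, a list of its own where there are three numbers: the opening, from 0 (shut) to 1 (fully open), then the shift along the world's x, y, z in mm, then the turn about the world's z in rad. A call has 1 to 20 rows; each row is the pose to reach, as a shift and turn from the pose commanded when the call began; what a row does not reach only later rows make up. A row lasts 1/10 s, in which the tool goes at most 50 mm and 8.59 degrees, less where a joint would pass 70% of its speed; a pose out of reach is approached as far as the arm can. A call with a gripper value outside its range is refused whole. The fingers move at their own pace and stop on an object; "grip_force" is the grip in N (left out, the last holds). Time passes only in rows, so rows that repeat a pose let the fingers close. It gives the time, the measured TCP pose, the force and the opening at its end, in the units of the state.
- env.state(): the state, without advancing time (a new reading comes with each control period).
- cams.grab_frame(name): name is "side" or "top" or "wrist"; returns a dict with "img" (420x560x3 uint8, red, green, blue), "K" (3x3 intrinsics, pixels), "rvec" (rotation vector, rad) and "tvec" (3), from world to camera coordinates, as OpenCV has them. Camera axes: x right, y down, z forward; pixel columns grow to the right and rows downward; lengths in mm; the calibration is good to about 2 mm. A picture is of the moment at which its call begins. There is no depth.
- env.job_done(): hands the job in, once; it reports no verdict.
Trained networks look in a picture, given as the dict that the camera call returned (one of the last four; its "shot" number tells which), for a name from the list of things; names that differ only in an ending like _2 or _b are one class to them, and where a whole thing is asked for, a point or a joint stands for the part that bears it (a point fixed in the world has none). Each returns a list of dicts, best first, with "conf" (0 to 1); they miss things now and then, are a little off and sometimes report something else, mostly with a low value. They report only what shows in the picture. A call takes as long as a camera call.
- cams.silhouettes(picture, name): "region" (420x560 bool, what is visible of it) and "centre" ([column, row] in pixels, amid what is visible of it).
The state is a dict: "time_s": time; "qpos": joint angles; "qvel": joint speeds; "effort": joint torques, N m; "ee_pos": TCP position; "ee_rot": TCP orientation; "force": force on the tool from outside, world axes, zero at the start; "torque": the same for the moment, N m; "gripper_width": finger opening in mm.
Only numpy, scipy, OpenCV 4.12 (cv2) and the standard library are available. Lean on these libraries where they do the work, as an engineer would, in place of code of your own. Each camera call takes 0.05 s, during which the arm holds its last target.

TASK

The orange specimen bar has to be held square in the pale aluminium jig while its length is marked. First pick the yellow and the green cut-off out of the jig and leave both in the red tray; then slide the bar, flat and bevel towards the robot, fully back against the dark fence and fully up against the blue stop, and press it with one diagonal push (the bevel is there for that), down on the bed and back against the fence at once, moderately, with roughly 15 N. Finish while still holding that push; never press very hard, and leave the timer and the brown bottle where they are.

Things in the scene. Friction and masses are not known exactly. Their poses are not given: they have to be found in the camera images.
- jig: fixed pale aluminium squaring jig, 165 (x) x 260 (y) mm; its place and yaw vary. Origin on the bench surface under it; x points level to its fence (away from the robot at yaw 0), y left along the fence, z up. The flat top of its bed is 14 mm above the origin, from x = -90 to +60 mm and y = -130 to +130 mm. The fence face is at x = +60 mm.
- jig_bed: the jig's aluminium bed, 10 mm thick, smooth: the bar slides on bed, fence and stop with a friction coefficient of about 0.2. Origin at the underside of the bed, over the jig's origin; axes as the jig's.
- jig_fence: the dark steel fence along the jig's far edge: working face at x = +60 mm, 15 mm thick, top 38 mm above the bed. Origin level with the bed's top, over the jig's origin; axes as the jig's.
- stop: blue end stop fixed on the bed against the fence, near the right-hand (-y) end of the jig; 50 (x) x 24 (y) x 32 (z) mm, a low screw head on top (3 mm). Origin at the centre of its underside, on the bed; axes as the jig's. Its working face is the left one, at y = +12 mm. Its place along the fence changes.
- bar_center (a point): loose orange bar, 40 (x) x 100 (y) x 30 (z) mm, 0.1 to 0.2 kg, flat on the bed, a little askew, clear of fence and stop; this point is its middle, 15 mm up. y is its length, z up, x points to the plain long face that goes against the fence. A 45 degree bevel, 14 x 14 mm, runs along the opposite upper edge, over a 16 mm high upright face. Seated: 20 mm from fence face, 50 mm from stop face.
- bar_bevel (a point): middle of the bar's bevelled face (13 mm towards the robot from the bar's middle, 23 mm above its underside); axes as the bar's, the face looks along (-x, +z). Where to press at the end.
- bar_end (a point): middle of the bar's right-hand end face (its -y end), 15 mm above its underside; this face goes against the stop.
- offcut_a_center (a point): loose yellow plastic cut-off, 26 (x) x 24 (y) x 23 (z) mm, 20 g, on the bed between bar and fence; this point is 12 mm above its underside. Its top is stepped: full height for x = -13 to +3 mm, 12 mm high beyond. Both faces across y are plain: grasp across y.
- offcut_b_center (a point): loose green plastic cut-off, a block 24 (x) x 26 (y) x 22 (z) mm, 20 g, lying on the bed between bar and fence; the point is its middle, 11 mm above its underside. Grasp across y.
- tray: fixed open red tray on the bench, 130 (x) x 190 (y) x 31 (z) mm, walls and floor 3 mm thick. Origin at the centre of its underside, z up.
- timer: loose white lab timer 66 x 66 x 18 mm lying flat, right of the jig; a bystander. Origin at its underside.
- bottle: loose small brown bottle with a white cap, 40 mm across and 75 mm high, behind the work; a bystander. Origin at its underside.

How it is judged:
By the outcome, as a careful person would: the job done as asked, in the order asked, and still so for the second after the job is handed in, while the arm keeps its last pose, push and grip.
It also fails if it takes over 72 s, if anything falls off the work surface, if the arm or the gripper's body presses on something with over 40 N, if the wrist force passes 120 N, or if a joint passes its speed limit or range.

## Working session

There is one attempt and no reset: what is moved stays moved. The work goes in short steps, Python scripts to look and compute and a tool call to move; the robot and the scene stay as the last step left them, time stands still between calls to the robot, and variables do not carry over. Pictures are saved under pics/ and viewed, and the job is handed in when it is done.

Besides the shell and the picture viewer there is one more tool, called after "Request:" by a JSON object that holds its "fn" and its "kwargs". arm_command: Moves the arm, as the interface text tells. Its arguments: {"type":"object","properties":{"deltas":{"type":"array","items":{"type":"array"}},"grip_force":{"type":"number"}},"required":["deltas"]}

```bash
mkdir -p pics; ls
python3 - <<'E'
from workcell import env,cams
import cv2,numpy as np
s=env.state(); print(s); print(env.tip_reach)
for n in ["top","side"]:
    f=cams.grab_frame(n); cv2.imwrite(f"pics/{n}0.png",f["img"][:,:,::-1]); print(n,f["K"].tolist(),np.ravel(f["rvec"]),np.ravel(f["tvec"]))
E
```

```text
pics
{'time_s': 0.0, 'qpos': array([-6.66922856e+01,  1.83502117e+01,  8.97068478e+01,  1.50034945e-04,
        7.20425093e+01, -1.14819870e+00]), 'qvel': array([ 0.02466111,  0.0471795 , -0.04865389,  0.05041109,  0.03786378,
       -0.04178236]), 'effort': array([-2.33485280e-04, -4.12454188e+01, -2.31973690e+01,  7.27198203e-02,
        4.53135360e-02, -1.41114838e-04]), 'ee_pos': array([ 237.83455557, -522.97432083,  224.13159161]), 'ee_rot': array([-91.23028245,  89.90043109, 113.22558422]), 'force': array([-0.04767889, -0.09506908,  0.0683052 ]), 'torque': array([-0.0204445 ,  0.01028477, -0.01361489]), 'gripper_width': 91.23789482593469}
11.0
top [[482.6355090043907, 0.0, 280.6239115039395], [0.0, 482.6355090043907, 211.2635957166419], [0.0, 0.0, 1.0]] [ 2.14047543 -2.1681708   0.13626107] [ -49.51757075  605.88229382 1214.09858763]
side [[423.00618675271, 0.0, 275.006472175564], [0.0, 423.00618675271, 203.68334821808892], [0.0, 0.0, 1.0]] [ 0.52035912 -2.3949502   1.5965385 ] [ 520.80296043  164.00120418 1139.58517352]
```

View pics/top0.png

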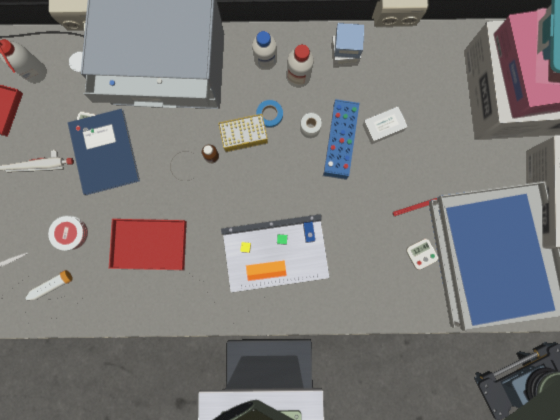

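View pics/side0.png

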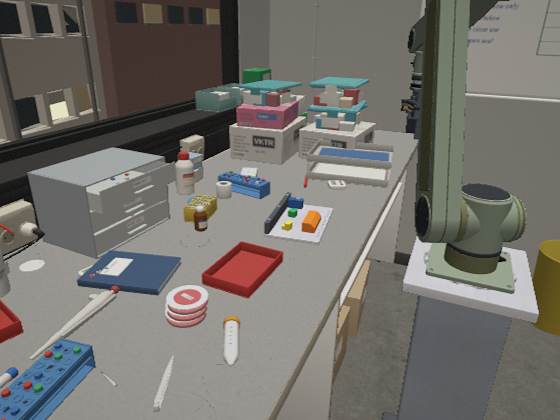

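The top view shows the jig at about (275,255), yellow at (246,247), green at (282,239), the blue stop at (309,232) and the bar at (266,271). The tray is at (148,245), the timer at (422,255) and the bottle at (209,153).

```bash
cat > h.py <<'E'
import numpy as np,cv2
from workcell import env,cams
def ray(f,uv):
    R=cv2.Rodrigues(np.array(f["rvec"],float).reshape(3,1))[0]; t=np.array(f["tvec"],float).ravel()
    p=cv2.undistortPoints(np.array(uv,float).reshape(-1,1,2),f["K"],None).reshape(-1,2)
    d=np.c_[p,np.ones(len(p))]@R
    return -R.T@t,d
def onz(f,uv,z):
    c,d=ray(f,uv); return c+d*((z-c[2])/d[:,2])[:,None]
def proj(f,P):
    return cv2.projectPoints(np.array(P,float).reshape(-1,1,3),np.array(f["rvec"],float),np.array(f["tvec"],float),f["K"],None)[0].reshape(-1,2)
def mrect(f,reg,z):
    ys,xs=np.nonzero(reg); P=onz(f,np.c_[xs,ys],z)[:,:2].astype(np.float32)
    return cv2.minAreaRect(P)
def st():
    s=env.state(); print("t",round(s["time_s"],2),"pos",s["ee_pos"].round(1),"rot",s["ee_rot"].round(1),"F",s["force"].round(1),"w",round(s["gripper_width"],1),"q",s["qpos"].round(1)); return s
E
python3 - <<'E'
from h import *
f=cams.grab_frame("top")
H=dict(jig=14,jig_fence=52,stop=46,bar_center=44,offcut_a_center=37,offcut_b_center=36,tray=31,timer=18,bottle=75)
for n,z in H.items():
    for r in cams.silhouettes(f,n)[:2]:
        m=mrect(f,r["region"],z); print(n,round(r["conf"],2),np.round(r["centre"],1),"ctr",onz(f,[r["centre"]],z)[0].round(0),"rect",np.round(m[0]),np.round(m[1]),round(m[2],1),r["region"].sum())
E
```

```text
jig 0.61 [274.2 249.5] ctr [508. -39.  14.] rect [499. -40.] [171. 265.] 7.3 5465
jig_fence 0.9 [273.6 222.8] ctr [574. -39.  52.] rect [570. -32.] [ 18. 258.] 7.4 660
stop 0.51 [308.  228.7] ctr [ 558. -127.   46.] rect [ 551. -127.] [49. 24.] 4.5 165
bar_center 0.97 [265.8 269. ] ctr [457. -18.  44.] rect [454. -17.] [ 39. 100.] 7.3 581
offcut_a_center 0.47 [246.1 246.3] ctr [516.  33.  37.] rect [514.  36.] [26. 26.] 89.3 101
offcut_b_center 0.5 [280.2 239.6] ctr [532. -55.  36.] rect [533. -59.] [23. 26.] 89.3 99
tray 0.94 [147.4 243.6] ctr [526. 289.  31.] rect [525. 289.] [196. 133.] 88.2 3792
timer 0.91 [421.5 253. ] ctr [ 493. -423.   18.] rect [ 491. -424.] [66. 72.] 27.4 673
timer 0.42 [266.8 268.7] ctr [458. -19.  18.] rect [453. -14.] [ 46. 107.] 7.4 694
bottle 0.76 [207.5 154.7] ctr [749. 128.  75.] rect [752. 122.] [45. 41.] 0.2 241
```

Run:
```python
from h import *
from scipy.spatial.transform import Rotation as R
s=st()
print(R.from_euler("xyz",s["ee_rot"],degrees=True).as_matrix().round(3))
f=cams.grab_frame("wrist"); Rm=cv2.Rodrigues(np.array(f["rvec"]).reshape(3,1))[0]
print("cam pos",-Rm.T@np.ravel(f["tvec"]),Rm.round(2).tolist(),f["K"][0,0])
```

```text
t 0.6 pos [ 238.  -523.4  225. ] rot [ 86.8  90.  -68.8] F [-0.1  0.7  0. ] w 90.9 q [-66.7  18.3  89.6  -0.   72.   -1.1]
[[ 0.     0.414 -0.91 ]
 [-0.    -0.91  -0.414]
 [-1.     0.     0.   ]]
cam pos [ 310.89840422 -489.06944163  384.44169824] [[0.41, -0.91, 0.0], [-0.87, -0.4, 0.29], [-0.26, -0.12, -0.96]] 371.7296203025762
```

Request:
{"fn": "arm_command", "kwargs": {"deltas": [[1, [40, 70, 10], -0.05], [1, [65, 115, 20], -0.1], [1, [90, 158, 30], -0.15], [1, [110, 195, 40], -0.2], [1, [130, 230, 40], -0.25], [1, [150, 265, 40], -0.3], [1, [175, 310, 40], -0.3], [1, [200, 350, 40], -0.3], [1, [220, 390, 40], -0.3], [1, [245, 430, 40], -0.3], [1, [265, 465, 40], -0.3], [1, [272, 478, 40], -0.3], [0.5, [272, 478, 40], -0.3], [0.5, [272, 478, 40], -0.3], [0.5, [272, 478, 40], -0.3]]}}

```text
time_s: 2.15
ee_pos: [509.3, -46.8, 265.1]
ee_rot: [55.7, 90.0, -117.1]
force: [-0.1, -0.7, -1.3]
gripper_width: 70.0
```

Run:
```python
from h import *
s=st()
f=cams.grab_frame("wrist"); cv2.imwrite("pics/w1.png",f["img"][:,:,::-1])
import pickle
Z=14.
H=dict(jig_fence=52,stop=46,bar_center=44,offcut_a_center=37,offcut_b_center=36)
o={}
for n,z in H.items():
    for r in cams.silhouettes(f,n)[:2]:
        m=mrect(f,r["region"],z); print(n,round(r["conf"],2),np.round(r["centre"],1),"ctr",onz(f,[r["centre"]],z)[0].round(0),"rect",np.round(m[0],1),np.round(m[1]),round(m[2],1),r["region"].sum())
pickle.dump(f,open("w1.pkl","wb"))
```

```text
t 2.15 pos [509.3 -46.8 265.1] rot [  55.7   90.  -117.1] F [-0.1 -0.7 -1.3] w 70.0 q [-6.5 11.2 93.7 -0.  75.2 76.3]
jig_fence 0.8 [272.6 113.2] ctr [571. -32.  52.] rect [573.  -31.7] [ 17. 258.] 7.2 4447
stop 0.67 [364.1 142.8] ctr [ 553. -127.   46.] rect [ 552. -126.] [49. 29.] 7.2 1378
bar_center 0.82 [245.8 217.9] ctr [458. -16.  44.] rect [461.5 -15.8] [42. 99.] 7.1 3444
offcut_a_center 0.85 [204.7 154.3] ctr [520.  34.  37.] rect [517.1  34.7] [26. 30.] 83.0 669
offcut_a_center 0.72 [274.7 112. ] ctr [572. -33.  37.] rect [572.7 -31.1] [ 17. 269.] 7.7 4208
offcut_b_center 0.83 [293.7 151.1] ctr [535. -58.  36.] rect [535.9 -58.2] [27. 26.] 84.6 626
```

View pics/w1.png

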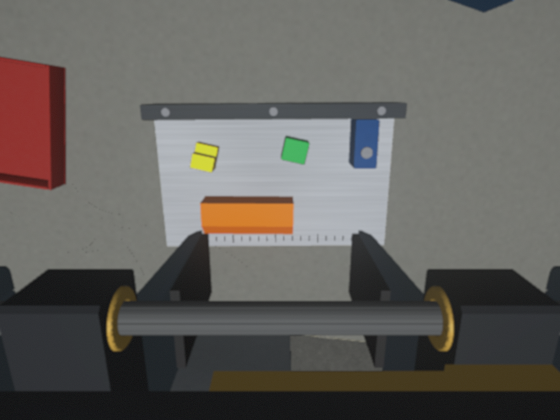

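The wrist view shows yellow at (205,155), with its lower step towards the fence, and green at (295,150). Both are turned clockwise from the jig. The bar is at (247,216) and the blue stop at (365,145). Next I'll fit the block models to colour masks to get accurate poses.

```bash
cat > fit.py <<'E'
from h import *
from scipy.optimize import minimize
def box(x0,x1,y0,y1,z0,z1): return np.array([[x,y,z] for x in(x0,x1) for y in(y0,y1) for z in(z0,z1)],float)
YEL=[box(-13,3,-12,12,0,23),box(3,13,-12,12,0,12)]
GRN=[box(-12,12,-13,13,0,22)]
BAR=[np.array([[x,y,z] for y in(-50,50) for x,z in((-20,0),(20,0),(20,30),(-6,30),(-20,16))],float)]
STOP=[box(-25,25,-12,12,0,32)]
FEN=[box(60,75,-130,130,0,38)]
BED=[box(-90,60,-130,130,-4,0)]
SC=8
def render(f,parts,x,y,yaw,z0=14):
    m=np.zeros((420*2,560*2),np.uint8); c,s=np.cos(yaw),np.sin(yaw)
    for P in parts:
        W=np.c_[c*P[:,0]-s*P[:,1]+x,s*P[:,0]+c*P[:,1]+y,P[:,2]+z0]
        h=cv2.convexHull((proj(f,W)*2+.5).astype(np.float32))
        cv2.fillConvexPoly(m,np.round(h*16).astype(np.int32),1,shift=4)
    return m.astype(bool)
def fit(f,parts,mask,x,y,yaw,z0=14):
    M=cv2.resize(mask.astype(np.uint8),(1120,840),interpolation=cv2.INTER_NEAREST).astype(bool)
    def cost(p):
        r=render(f,parts,p[0],p[1],np.radians(p[2]),z0); return 1-(r&M).sum()/(r|M).sum()
    best=None
    for dy in(-20,-10,0,10,20):
        r=minimize(cost,[x,y,yaw+dy],method="Nelder-Mead",options=dict(initial_simplex=[[x,y,yaw+dy],[x+6,y,yaw+dy],[x,y+6,yaw+dy],[x,y,yaw+dy+8]],xatol=.05,fatol=1e-4))
        if best is None or r.fun<best.fun: best=r
    return best.x,1-best.fun
def colmask(f,n,near=None,rad=70):
    h=cv2.cvtColor(f["img"],cv2.COLOR_RGB2HSV).astype(int); H,S,V=h[...,0],h[...,1],h[...,2]
    m={"y":(H>24)&(H<34)&(S>130)&(V>90),"g":(H>50)&(H<80)&(S>110),"o":(H>5)&(H<20)&(S>150)&(V>80),"b":(H>100)&(H<130)&(S>110)&(V>40)}[n]
    m=m.astype(np.uint8)
    if near is not None:
        k=np.zeros_like(m); cv2.circle(k,(int(near[0]),int(near[1])),rad,1,-1); m&=k
    n_,l,stt,_=cv2.connectedComponentsWithStats(m)
    i=1+np.argmax(stt[1:,4]); return l==i
def jig2w(J,p):
    c,s=np.cos(np.radians(J[2])),np.sin(np.radians(J[2])); return np.array([J[0]+c*p[0]-s*p[1],J[1]+s*p[0]+c*p[1]])
def w2jig(J,p):
    c,s=np.cos(np.radians(J[2])),np.sin(np.radians(J[2])); d=np.array(p[:2])-J[:2]; return np.array([c*d[0]+s*d[1],-s*d[0]+c*d[1]])
E
cat > m1.py <<'E'
from fit import *
import pickle
f=pickle.load(open("w1.pkl","rb"))
for n,parts,k,near,x,y,a in(("yel",YEL,"y",(205,155),517,35,-7),("grn",GRN,"g",(295,150),535,-58,-7),("bar",BAR,"o",(247,216),460,-16,7),("stop",STOP,"b",(365,145),552,-126,7)):
    m=colmask(f,k,near); print(n,m.sum(),np.round(fit(f,parts,m,x,y,a)[0],1),fit(f,parts,m,x,y,a)[1].round(3))
h=cv2.cvtColor(f["img"],cv2.COLOR_RGB2HSV)
for p in((240,112),(240,125),(180,180),(100,200)): print(h[p[1],p[0]])
E
python3 m1.py
```

```text
yel 568 [515.5  36.2 -12.4] 0.795
grn 520 [534.5 -59.2   2.4] 0.791
bar 2713 [450.7 -17.    7. ] 0.775
stop 924 [ 551.4 -129.7   11.5] 0.606
[101  24  86]
[108  14 182]
[107  13 183]
[ 36  11 119]
```

Run:
```python
from fit import *
import pickle
f=pickle.load(open("w1.pkl","rb"))
im=f["img"][95:260,140:410,::-1]; cv2.imwrite("pics/z1.png",cv2.resize(im,None,fx=2.9,fy=2.9,interpolation=cv2.INTER_CUBIC))
h=cv2.cvtColor(f["img"],cv2.COLOR_RGB2HSV)
print(h[138:172:2,203].tolist()); print(h[132:168:2,294].tolist()); print(h[192:240:2,247].tolist()); print(h[115:172:3,360].tolist())
```

```text
[[108, 14, 184], [107, 12, 187], [24, 9, 146], [29, 170, 169], [31, 185, 216], [31, 185, 214], [31, 185, 215], [31, 183, 209], [29, 148, 134], [29, 181, 192], [31, 185, 216], [31, 185, 214], [31, 185, 215], [31, 186, 215], [31, 185, 215], [31, 186, 215], [30, 100, 194]]
[[106, 15, 184], [108, 14, 181], [102, 15, 165], [68, 63, 101], [68, 153, 160], [67, 154, 181], [68, 153, 180], [67, 152, 179], [68, 152, 179], [68, 153, 178], [67, 151, 179], [67, 150, 180], [67, 151, 179], [67, 152, 178], [67, 153, 177], [68, 70, 167], [110, 13, 180], [105, 14, 180]]
[[109, 11, 181], [111, 10, 181], [8, 30, 134], [10, 128, 98], [10, 129, 97], [11, 149, 120], [14, 190, 203], [15, 195, 213], [15, 196, 212], [15, 196, 213], [15, 196, 212], [15, 196, 213], [15, 198, 213], [15, 198, 213], [15, 201, 212], [15, 200, 212], [15, 200, 213], [14, 201, 202], [12, 199, 190], [12, 203, 190], [11, 178, 191], [7, 38, 181], [108, 13, 190], [113, 11, 188]]
[[105, 25, 83], [108, 40, 82], [108, 150, 131], [109, 149, 130], [109, 146, 131], [109, 149, 132], [109, 146, 133], [109, 148, 133], [109, 148, 133], [109, 146, 133], [109, 144, 133], [109, 143, 132], [110, 102, 125], [110, 97, 129], [109, 141, 136], [109, 141, 136], [109, 141, 136], [109, 142, 135], [109, 20, 182]]
```

View pics/z1.png

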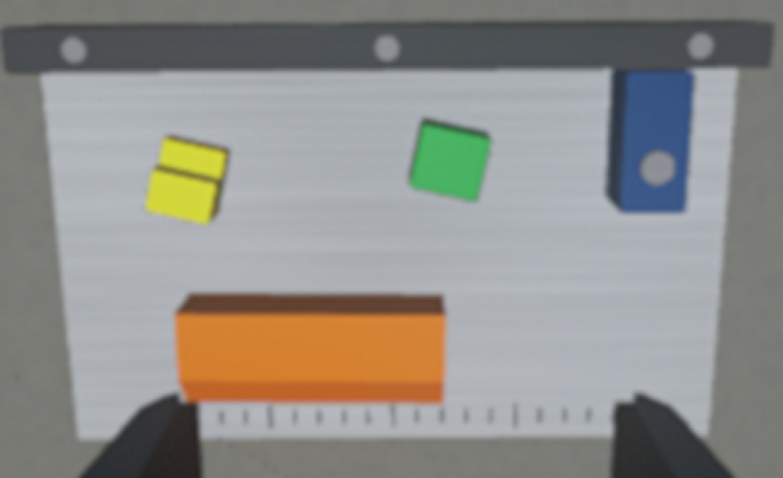

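```bash
cat >> fit.py <<'E'
def satmask(f,n,near,rad=70):
    h=cv2.cvtColor(f["img"],cv2.COLOR_RGB2HSV).astype(int); H,S=h[...,0],h[...,1]
    lo,hi,s={"y":(22,40,80),"g":(45,85,60),"o":(3,21,60),"b":(98,130,60)}[n]
    m=((H>=lo)&(H<=hi)&(S>s)).astype(np.uint8); k=np.zeros_like(m); cv2.circle(k,(int(near[0]),int(near[1])),rad,1,-1); m&=k
    m=cv2.morphologyEx(m,cv2.MORPH_CLOSE,np.ones((3,3)))
    _,l,stt,_=cv2.connectedComponentsWithStats(m); m=(l==1+np.argmax(stt[1:,4])).astype(np.uint8)
    c,_=cv2.findContours(m,cv2.RETR_EXTERNAL,cv2.CHAIN_APPROX_NONE); o=np.zeros_like(m); cv2.drawContours(o,c,-1,1,-1); return o.astype(bool)
E
cat > m1.py <<'E'
from fit import *
import pickle
f=pickle.load(open("w1.pkl","rb"))
R={}
for n,parts,k,near,x,y,a in(("yel",YEL,"y",(205,155),517,35,-7),("grn",GRN,"g",(295,150),535,-58,-7),("bar",BAR,"o",(247,216),460,-16,7),("stop",STOP,"b",(365,145),552,-126,7)):
    m=satmask(f,k,near); R[n],q=fit(f,parts,m,x,y,a); print(n,m.sum(),R[n].round(1),q.round(3))
h=cv2.cvtColor(f["img"],cv2.COLOR_RGB2HSV).astype(int)
m=(h[...,2]<100)&(np.indices(h.shape[:2])[0]<135)&(np.indices(h.shape[:2])[0]>98)&(np.indices(h.shape[:2])[1]>130)&(np.indices(h.shape[:2])[1]<420)
m=cv2.morphologyEx(m.astype(np.uint8),cv2.MORPH_OPEN,np.ones((5,5)));c,_=cv2.findContours(m,cv2.RETR_EXTERNAL,cv2.CHAIN_APPROX_NONE);c=max(c,key=cv2.contourArea);m[:]=0;cv2.drawContours(m,[c],-1,1,-1)
J,q=fit(f,FEN,m>0,504,-40,7.3); print("jig by fence",J.round(1),round(q,3))
for n in R: print(n,"in jig",w2jig(J,R[n]).round(1),(R[n][2]-J[2]).round(1))
o=f["img"][:,:,::-1].copy()
for n,P in(("yel",YEL),("grn",GRN),("bar",BAR),("stop",STOP)):
    r=cv2.resize(render(f,P,R[n][0],R[n][1],np.radians(R[n][2])).astype(np.uint8),(560,420)); c,_=cv2.findContours(r,0,1); cv2.drawContours(o,c,-1,(255,0,255),1)
for P in(FEN,BED):
    r=cv2.resize(render(f,P,J[0],J[1],np.radians(J[2])).astype(np.uint8),(560,420)); c,_=cv2.findContours(r,0,1); cv2.drawContours(o,c,-1,(0,0,255),1)
cv2.imwrite("pics/o1.png",cv2.resize(o[95:260,140:410],None,fx=2.9,fy=2.9,interpolation=cv2.INTER_CUBIC))
E
python3 m1.py
```

```text
yel 618 [514.9  36.5  -9.9] 0.863
grn 575 [534.3 -58.7  -3.9] 0.872
bar 3406 [454.3 -17.4   7.1] 0.967
stop 1288 [ 551.9 -128.8    8.2] 0.841
jig by fence [505.7 -31.9   6.9] 0.356
yel in jig [17.4 66.8] -16.9
grn in jig [ 25.1 -30.1] -10.9
bar in jig [-49.3  20.6] 0.2
stop in jig [  34.1 -101.8] 1.3
```

View pics/o1.png

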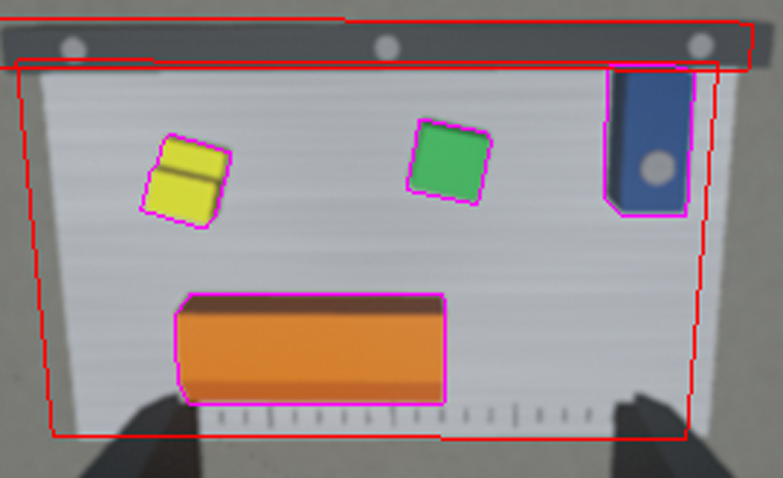

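Request:
{"fn": "arm_command", "kwargs": {"deltas": [[0.5, [0, 30, -30], -0.1], [0.5, [2, 60, -60], -0.2], [0.5, [2, 82, -100], -0.3], [0.5, [2, 82, -140], -0.3], [0.5, [2, 82, -170], -0.3], [0.5, [2, 82, -190], -0.3], [0.5, [2, 82, -190], -0.3], [0.5, [2, 82, -190], -0.3]]}}

```text
time_s: 3.25
ee_pos: [512.5, 36.4, 75.4]
ee_rot: [177.6, 90.0, -12.3]
force: [0.6, 0.7, -0.4]
gripper_width: 45.8
```

Run:
```python
from h import *
from scipy.spatial.transform import Rotation as R
s=st()
m=R.from_euler("xyz",s["ee_rot"],degrees=True).as_matrix(); print("az y",np.degrees(np.arctan2(m[1,1],m[0,1])))
f=cams.grab_frame("wrist"); cv2.imwrite("pics/w2.png",f["img"][:,:,::-1])
```

```text
t 3.25 pos [512.5  36.4  75.4] rot [177.6  90.  -12.3] F [ 0.6  0.7 -0.4] w 45.8 q [  2.8  21.3 109.6  -0.   49.1 102.7]
az y -99.9374479634979
```

View pics/w2.png

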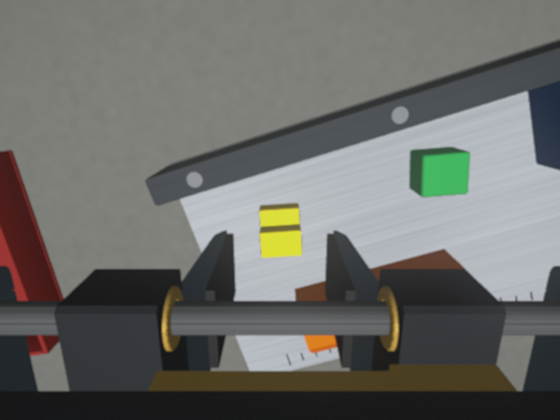

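The yellow cut-off sits squarely between the fingers at (280,230). I'll descend and grip.

Request:
{"fn": "arm_command", "kwargs": {"deltas": [[0.5, [0, 0, -20], 0], [0.5, [0, 0, -35], 0], [0.5, [0, 0, -45], 0], [0.5, [0, 0, -48], 0], [0.5, [0, 0, -48], 0], [0.1, [0, 0, -48], 0], [0.1, [0, 0, -48], 0], [0.1, [0, 0, -48], 0], [0.1, [0, 0, -48], 0], [0.1, [0, 0, -48], 0]], "grip_force": 12}}

```text
time_s: 4.3
ee_pos: [512.4, 36.6, 27.4]
ee_rot: [-173.8, 89.9, -3.7]
force: [-0.5, 0.2, 4.3]
gripper_width: 24.0
```

Run:
```python
from h import *
s=st()
```

```text
t 4.3 pos [512.4  36.6  27.4] rot [-173.8   89.9   -3.7] F [-0.5  0.2  4.3] w 24.0 q [  2.8  25.  112.5  -0.   42.4 102.7]
```

Request:
{"fn": "arm_command", "kwargs": {"deltas": [[0.1, [0, 0, 20], 0], [0.1, [0, 0, 50], 0], [0.1, [0, 15, 75], 0.1], [0.1, [5, 50, 75], 0.2], [0.1, [10, 95, 75], 0.3], [0.1, [13, 140, 75], 0.3], [0.1, [13, 180, 75], 0.3], [0.1, [13, 208, 75], 0.3], [0.1, [13, 208, 75], 0.3], [0.1, [13, 208, 75], 0.3]]}}

```text
time_s: 5.3
ee_pos: [524.6, 244.7, 101.5]
ee_rot: [39.9, 89.9, -132.8]
force: [-0.6, 0.6, -0.9]
gripper_width: 24.0
```

Run:
```python
from h import *
s=st()
f=cams.grab_frame("wrist"); cv2.imwrite("pics/w3.png",f["img"][:,:,::-1])
```

```text
t 5.3 pos [524.6 244.7 101.5] rot [  39.9   89.9 -132.8] F [-0.6  0.6 -0.9] w 24.0 q [ 23.9  24.6  99.1  -0.   56.4 106.6]
```

View pics/w3.png

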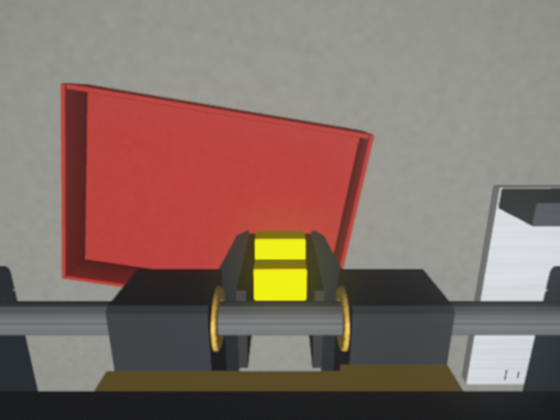

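Request:
{"fn": "arm_command", "kwargs": {"deltas": [[0.1, [0, 10, -30], 0], [0.1, [0, 10, -55], 0], [0.1, [0, 10, -75], 0], [0.1, [0, 10, -83], 0], [0.1, [0, 10, -83], 0], [0.42, [0, 10, -83], 0], [0.42, [0, 10, -83], 0], [0.42, [0, 10, -83], 0], [0.42, [0, 10, -60], 0], [0.42, [0, 10, -30], 0], [0.42, [0, 10, 0], 0]]}}

```text
time_s: 6.45
ee_pos: [524.9, 254.6, 103.3]
ee_rot: [118.9, 90.0, -53.9]
force: [0.4, 0.7, -0.3]
gripper_width: 38.3
```

Run:
```python
from h import *
s=st()
f=cams.grab_frame("wrist"); cv2.imwrite("pics/w4.png",f["img"][:,:,::-1])
```

```text
t 6.45 pos [524.9 254.6 103.3] rot [118.9  90.  -53.9] F [ 0.4  0.7 -0.3] w 38.3 q [ 24.7  24.8  98.4  -0.   56.8 107.5]
```

View pics/w4.png

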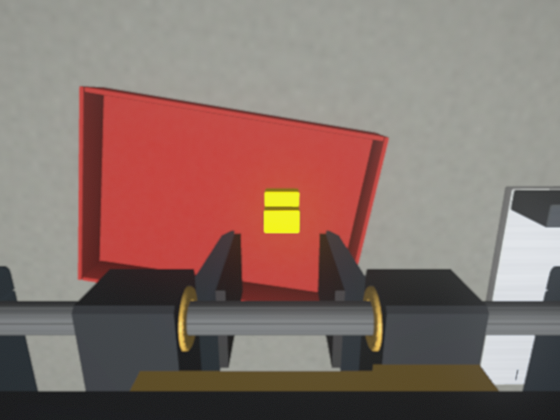

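Yellow lies in the tray at (282,212). Next is green.

Request:
{"fn": "arm_command", "kwargs": {"deltas": [[0.5, [0, -35, 0], 0], [0.5, [2, -80, 0], -0.1], [0.5, [4, -125, 0], -0.2], [0.5, [6, -170, 0], -0.2], [0.5, [8, -215, 0], -0.2], [0.5, [9, -260, 0], -0.2], [0.5, [9, -295, 0], -0.2], [0.5, [9, -314, -15], -0.2], [0.5, [9, -314, -27], -0.2], [0.5, [9, -314, -27], -0.2], [0.5, [9, -314, -27], -0.2]]}}

```text
time_s: 7.6
ee_pos: [534.0, -58.5, 75.0]
ee_rot: [-30.1, 90.0, 145.8]
force: [0.0, 0.1, -0.4]
gripper_width: 45.4
```

Run:
```python
from h import *
s=st()
f=cams.grab_frame("wrist"); cv2.imwrite("pics/w5.png",f["img"][:,:,::-1])
```

```text
t 7.6 pos [534.  -58.5  75. ] rot [-30.1  90.  145.8] F [ 0.   0.1 -0.4] w 45.4 q [ -7.5  23.1 106.5   0.   50.4  86.6]
```

View pics/w5.png

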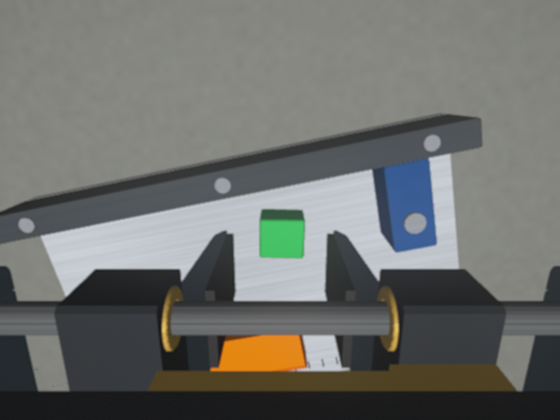

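Green is centred between the fingers at (282,233) and the stop is clear of them.

Request:
{"fn": "arm_command", "kwargs": {"deltas": [[0.5, [0, 0, -20], 0], [0.5, [0, 0, -35], 0], [0.5, [0, 0, -45], 0], [0.5, [0, 0, -48], 0], [0.5, [0, 0, -48], 0], [0.1, [0, 0, -48], 0], [0.1, [0, 0, -48], 0], [0.1, [0, 0, -48], 0], [0.1, [0, 0, -48], 0], [0.1, [0, 0, -48], 0], [0.1, [0, 0, -20], 0], [0.1, [0, 0, 10], 0], [0.1, [0, 0, 30], 0]], "grip_force": 12}}

```text
time_s: 8.95
ee_pos: [534.5, -59.6, 106.6]
ee_rot: [172.0, 89.9, -12.2]
force: [-0.7, -0.6, -0.1]
gripper_width: 25.9
```

Request:
{"fn": "arm_command", "kwargs": {"deltas": [[0.1, [0, 35, 0], 0], [0.1, [-2, 80, 0], 0.1], [0.1, [-4, 125, 0], 0.2], [0.1, [-6, 170, 0], 0.2], [0.1, [-8, 215, 0], 0.2], [0.1, [-9, 260, 0], 0.2], [0.1, [-9, 305, 0], 0.2], [0.1, [-9, 350, 0], 0.2], [0.1, [-9, 379, 0], 0.2], [0.1, [-9, 379, -30], 0.2], [0.1, [-9, 379, -60], 0.2], [0.1, [-9, 379, -80], 0.2], [0.1, [-9, 379, -86], 0.2], [0.1, [-9, 379, -86], 0.2], [0.42, [-9, 379, -86], 0.2], [0.42, [-9, 379, -86], 0.2], [0.42, [-9, 379, -86], 0.2], [0.42, [-9, 379, -60], 0.2], [0.42, [-9, 379, -30], 0.2], [0.42, [-9, 379, 10], 0.2]]}}

```text
time_s: 10.95
ee_pos: [524.2, 319.0, 115.1]
ee_rot: [24.6, 89.8, -148.2]
force: [0.3, 0.5, 0.5]
gripper_width: 38.3
```

Run:
```python
from h import *
s=st()
f=cams.grab_frame("wrist"); cv2.imwrite("pics/w6.png",f["img"][:,:,::-1])
```

```text
t 10.95 pos [524.2 319.  115.1] rot [  24.6   89.8 -148.2] F [0.3 0.5 0.5] w 38.3 q [ 30.3  26.6  93.2  -0.   60.3 113. ]
```

View pics/w6.png

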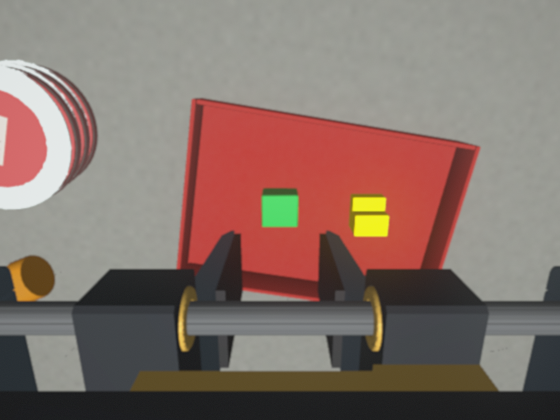

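Both cut-offs are in the tray, green at (280,210) and yellow at (370,217). Now I'll move in front of the bar.

Request:
{"fn": "arm_command", "kwargs": {"deltas": [[0.66, [-10, -30, 0], 0], [0.66, [-25, -75, 0], 0], [0.66, [-40, -120, 0], 0], [0.66, [-55, -165, 0], 0], [0.66, [-72, -210, 0], 0], [0.66, [-88, -255, 0], 0], [0.66, [-103, -300, 0], 0], [0.66, [-119, -343, 0], 0], [0.66, [-119, -343, -30], 0], [0.66, [-119, -343, -50], 0], [0.66, [-119, -343, -50], 0]]}}

```text
time_s: 12.1
ee_pos: [404.3, -23.8, 63.7]
ee_rot: [-11.0, 89.8, 176.2]
force: [-0.5, 0.5, -0.6]
gripper_width: 60.5
```

Run:
```python
from h import *
from scipy.spatial.transform import Rotation as R
s=st()
m=R.from_euler("xyz",s["ee_rot"],degrees=True).as_matrix(); print("az y",np.degrees(np.arctan2(m[1,1],m[0,1])))
f=cams.grab_frame("wrist"); cv2.imwrite("pics/w7.png",f["img"][:,:,::-1])
```

```text
t 12.1 pos [404.3 -23.8  63.7] rot [-11.   89.8 176.2] F [-0.5  0.5 -0.6] w 60.5 q [ -5.   14.1 123.6  -0.   42.4  77.8]
az y -82.81494913786325
```

View pics/w7.png

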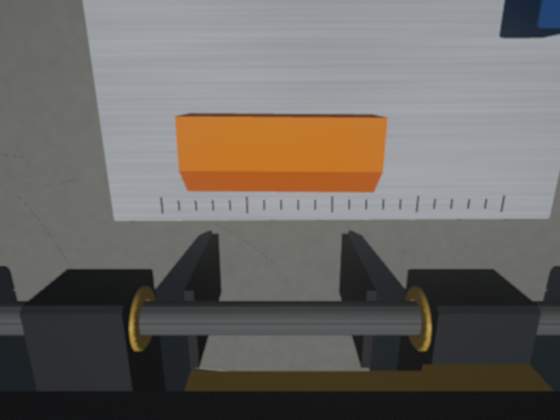

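The bar is at (280,150), square to and centred on the fingers. I'll go down and push it towards the fence.

Request:
{"fn": "arm_command", "kwargs": {"deltas": [[0.66, [0, 0, -20], 0], [0.66, [0, 0, -37], 0], [0.66, [0, 0, -37], 0], [0.66, [5, 0.6, -37], 0], [0.66, [10, 1.3, -37], 0], [0.66, [17, 2.1, -37], 0], [0.66, [24, 3, -37], 0], [0.66, [31, 3.9, -37], 0], [0.66, [38, 4.8, -37], 0], [0.66, [45, 5.7, -37], 0], [0.66, [52, 6.6, -37], 0], [0.66, [59, 7.4, -37], 0], [0.66, [66, 8.3, -37], 0], [0.66, [73, 9.2, -37], 0], [0.66, [80, 10, -37], 0], [0.66, [85, 10.7, -37], 0], [0.66, [87, 11, -37], 0], [0.66, [87, 11, -37], 0]]}}

```text
time_s: 13.95
ee_pos: [493.3, -12.4, 27.9]
ee_rot: [133.9, 90.0, -38.8]
force: [-0.7, 0.4, -0.1]
gripper_width: 60.4
```

Run:
```python
from h import *
s=st()
f=cams.grab_frame("wrist"); cv2.imwrite("pics/w8.png",f["img"][:,:,::-1])
```

```text
t 13.95 pos [493.3 -12.4  27.9] rot [133.9  90.  -38.8] F [-0.7  0.4 -0.1] w 60.4 q [ -2.8  23.6 115.1  -0.   41.3  80. ]
```

View pics/w8.png

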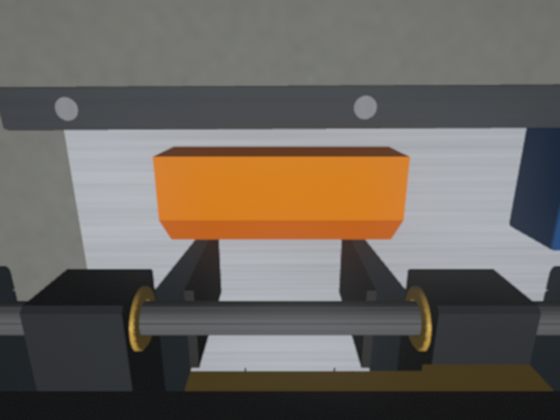

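The bar at (280,190) is moving square, with a gap of about 12 mm left to the fence at row 128.

Request:
{"fn": "arm_command", "kwargs": {"deltas": [[0.66, [3, 0.4, 0], 0], [0.66, [6, 0.8, 0], 0], [0.66, [9, 1.1, 0], 0], [0.66, [11, 1.4, 0], 0], [0.66, [12, 1.5, 0], 0], [0.66, [12, 1.5, 0], 0], [0.66, [12, 1.5, 0], 0]]}}

```text
time_s: 14.7
ee_pos: [504.8, -10.9, 27.9]
ee_rot: [7.5, 90.0, -165.2]
force: [0.2, 0.5, -0.6]
gripper_width: 60.2
```

Request:
{"fn": "arm_command", "kwargs": {"deltas": [[0.66, [1, 0.1, 0], 0], [0.66, [2, 0.2, 0], 0], [0.66, [2, 0.2, 0], 0]]}}

```text
time_s: 15.0
ee_pos: [504.9, -10.9, 27.6]
ee_rot: [-2.8, 89.7, -175.5]
force: [-5.7, -1.2, 2.3]
gripper_width: 60.2
```

Run:
```python
from h import *
s=st()
f=cams.grab_frame("wrist"); cv2.imwrite("pics/w9.png",f["img"][:,:,::-1])
```

```text
t 15.0 pos [504.9 -10.9  27.6] rot [  -2.8   89.7 -175.5] F [-5.7 -1.2  2.3] w 60.2 q [ -2.5  24.5 113.4  -0.   42.3  80.2]
```

View pics/w9.png

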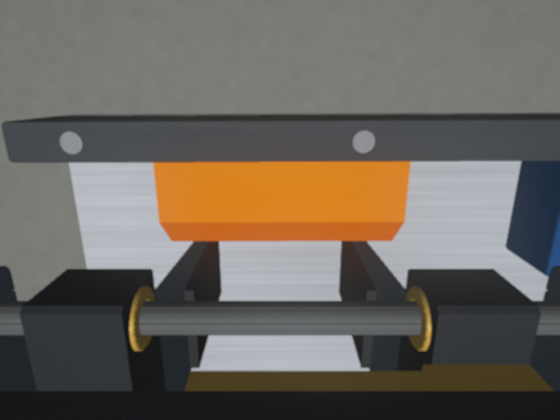

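The bar is flush with the fence, which reads −5.7 N at about 3 N/mm. Next I'll back off and go round to its left end.

Request:
{"fn": "arm_command", "kwargs": {"deltas": [[0.66, [-8, -1, 0], 0], [0.66, [-15, -2, 0], 0], [0.5, [-15, -2, 30], 0], [0.3, [-15, -2, 70], 0], [0, [0, 40, 70], 0], [0, [15, 65, 70], 0], [0, [21, 79, 70], 0], [0, [21, 79, 70], 0], [0, [21, 79, 70], 0]]}}

```text
time_s: 15.95
ee_pos: [527.1, 67.8, 97.5]
ee_rot: [18.6, 89.9, -154.1]
force: [-0.7, -0.2, -0.5]
gripper_width: 7.2
```

Run:
```python
from h import *
s=st()
f=cams.grab_frame("wrist"); cv2.imwrite("pics/w10.png",f["img"][:,:,::-1])
```

```text
t 15.95 pos [527.1  67.8  97.5] rot [  18.6   89.9 -154.1] F [-0.7 -0.2 -0.5] w 7.2 q [  6.1  21.1 105.7  -0.   53.3  88.8]
```

View pics/w10.png

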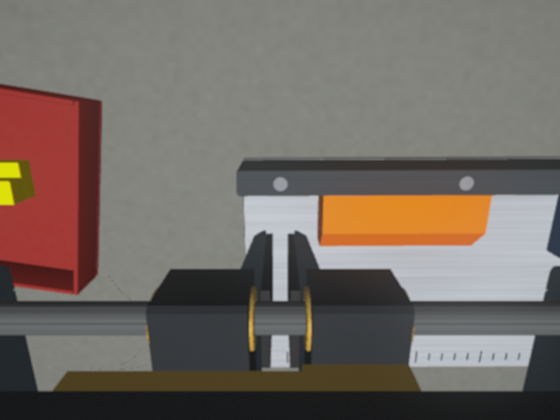

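Request:
{"fn": "arm_command", "kwargs": {"deltas": [[0, [0, 0, -30], 0], [0, [0, 0, -55], 0], [0, [0, 0, -67], 0], [0, [0, 0, -67], 0], [0, [0.6, -5, -67], 0], [0, [1.2, -10, -67], 0], [0, [2, -16, -67], 0], [0, [2.7, -22, -67], 0], [0, [3.5, -28, -67], 0], [0, [4.2, -34, -67], 0], [0, [5, -40, -67], 0], [0, [5.8, -46, -67], 0], [0, [6.5, -52, -67], 0], [0, [7.2, -57, -67], 0], [0, [7.7, -61, -67], 0], [0, [8, -63, -67], 0], [0, [8, -63, -67], 0], [0, [8, -63, -67], 0]]}}

```text
time_s: 17.8
ee_pos: [536.0, 5.3, 31.0]
ee_rot: [70.2, 90.0, -102.5]
force: [-0.1, 0.2, -0.3]
gripper_width: 0.7
```

Run:
```python
from h import *
s=st()
f=cams.grab_frame("wrist"); cv2.imwrite("pics/w11.png",f["img"][:,:,::-1])
```

```text
t 17.8 pos [536.    5.3  31. ] rot [  70.2   90.  -102.5] F [-0.1  0.2 -0.3] w 0.7 q [ -0.7  26.3 109.3  -0.   44.4  82.1]
```

View pics/w11.png

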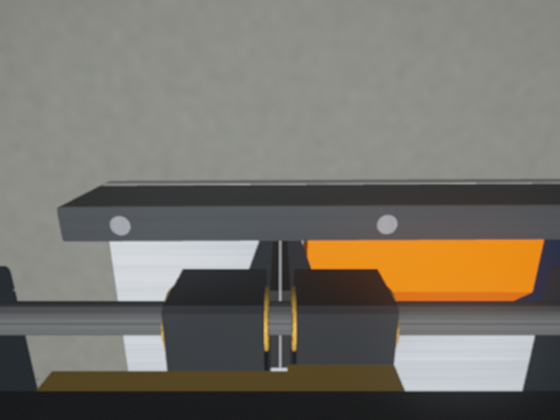

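The bar's right end, near column 540, is almost at the stop. I'll continue in small steps until it makes contact.

Request:
{"fn": "arm_command", "kwargs": {"deltas": [[0, [0.4, -3, 0], 0], [0, [0.8, -6, 0], 0], [0, [1, -8, 0], 0], [0, [1.1, -9, 0], 0], [0, [1.1, -9, 0], 0]]}}

```text
time_s: 18.35
ee_pos: [537.2, -3.9, 31.0]
ee_rot: [128.1, 90.0, -44.6]
force: [-1.1, -0.9, -0.5]
gripper_width: 0.3
```

Request:
{"fn": "arm_command", "kwargs": {"deltas": [[0, [0.2, -2, 0], 0], [0, [0.4, -3, 0], 0], [0, [0.4, -3, 0], 0]]}}

```text
time_s: 18.65
ee_pos: [537.6, -6.9, 31.0]
ee_rot: [118.3, 90.0, -54.5]
force: [-0.5, -0.2, -0.3]
gripper_width: 0.5
```

Request:
{"fn": "arm_command", "kwargs": {"deltas": [[0, [0.1, -1, 0], 0], [0, [0.3, -2, 0], 0], [0, [0.3, -2, 0], 0]]}}

```text
time_s: 18.95
ee_pos: [537.4, -8.1, 31.0]
ee_rot: [-58.1, 89.9, 129.1]
force: [-1.0, 4.5, 1.1]
gripper_width: 0.7
```

Run:
```python
from h import *
s=st()
f=cams.grab_frame("wrist"); cv2.imwrite("pics/w12.png",cv2.resize(f["img"][170:330,230:,::-1],None,fx=2.4,fy=2.4))
```

```text
t 18.95 pos [537.4  -8.1  31. ] rot [-58.1  89.9 129.1] F [-1.   4.5  1.1] w 0.7 q [-2.100e+00  2.640e+01  1.091e+02  1.000e-01  4.460e+01  8.060e+01]
```

View pics/w12.png

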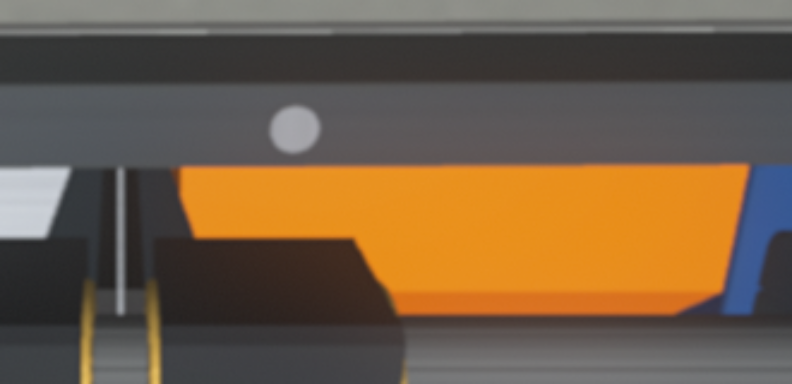

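The stop reads 4.5 N along y, and the picture shows the bar flush with both fence and stop. I'll retreat and move above the bevel with the fingers shut.

Request:
{"fn": "arm_command", "kwargs": {"deltas": [[0, [-0.5, 4, 0], 0], [0, [-1, 10, 0], 0], [0, [-1, 10, 30], 0], [0, [-1, 10, 75], 0], [0, [-10, -20, 75], 0], [0, [-18, -50, 75], 0], [0, [-18, -65, 75], 0], [0, [-18, -65, 75], 0], [0, [-18, -65, 75], 0]]}}

```text
time_s: 19.9
ee_pos: [520.1, -73.4, 105.7]
ee_rot: [-91.2, 90.0, 96.0]
force: [-0.0, 0.4, -0.2]
gripper_width: 0.2
```

Run:
```python
from fit import *
import pickle
s=st()
f=cams.grab_frame("wrist"); cv2.imwrite("pics/w13.png",f["img"][:,:,::-1]); pickle.dump(f,open("w13.pkl","wb"))
t=cams.grab_frame("top"); cv2.imwrite("pics/t13.png",t["img"][:,:,::-1])
```

```text
t 19.9 pos [520.1 -73.4 105.7] rot [-91.2  90.   96. ] F [-0.   0.4 -0.2] w 0.2 q [ -9.3  20.1 106.    0.   53.9  73.5]
```

View pics/w13.png

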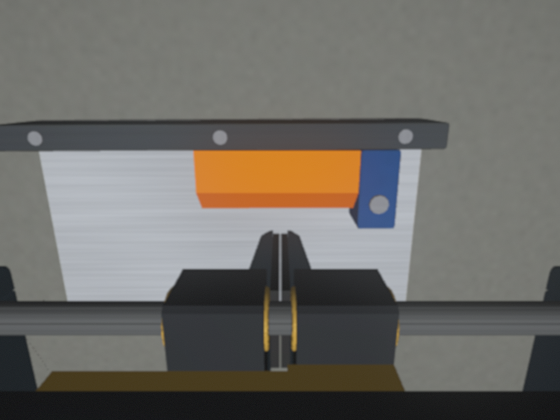

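Run:
```python
from fit import *
import pickle
f=pickle.load(open("w13.pkl","rb"))
cv2.imwrite("pics/z13.png",cv2.resize(f["img"][125:235,180:410,::-1],None,fx=3.4,fy=3.4,interpolation=cv2.INTER_CUBIC))
for z,lo,hi in((30,205,210),(44,190,196)): print(z,onz(f,[[280,r] for r in range(lo,hi)],z).round(1).tolist())
m=satmask(f,"o",(280,180),110); b,q=fit(f,BAR,m,548,-70,7); print("bar",b.round(1),round(q,3))
m=satmask(f,"b",(380,190),60); b,q=fit(f,STOP,m,552,-130,7); print("stop",b.round(1),round(q,3))
h=cv2.cvtColor(f["img"],cv2.COLOR_RGB2HSV)
print(h[196:214,280].tolist())
```

```text
30 [[530.5, -71.5, 30.0], [529.9, -71.6, 30.0], [529.2, -71.7, 30.0], [528.5, -71.7, 30.0], [527.8, -71.8, 30.0]]
44 [[544.2, -69.7, 44.0], [543.6, -69.8, 44.0], [542.9, -69.9, 44.0], [542.3, -70.0, 44.0], [541.7, -70.1, 44.0], [541.0, -70.1, 44.0]]
bar [547.4 -67.3   7.2] 0.925
stop [ 550.2 -130.5   12.4] 0.72
[[12, 204, 194], [12, 204, 195], [12, 204, 194], [12, 202, 194], [12, 200, 195], [12, 202, 194], [12, 200, 194], [12, 201, 194], [12, 202, 194], [12, 201, 195], [11, 176, 194], [8, 112, 189], [6, 41, 182], [140, 4, 179], [111, 10, 185], [110, 8, 184], [111, 10, 185], [111, 10, 184]]
```

View pics/z13.png

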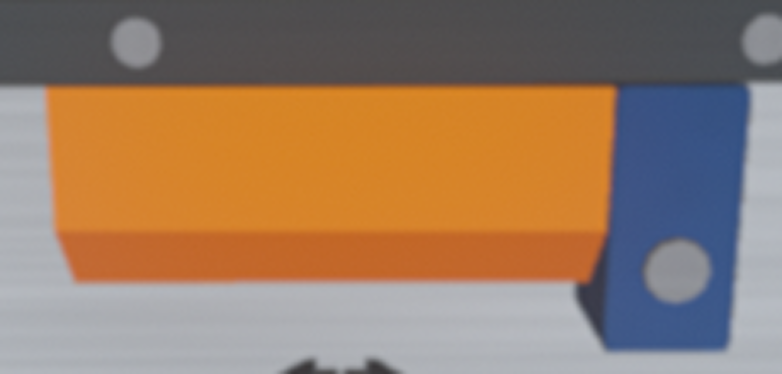

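The close-up shows the bar flush with the fence along its whole length and touching the stop. Its bevel is at (280,200), ahead of the fingertips. Now I'll descend to it.

Request:
{"fn": "arm_command", "kwargs": {"deltas": [[0, [0, 1, -25], 0], [0, [0, 1, -42], 0], [0, [0, 1, -50], 0], [0, [0, 1, -54], 0], [0, [0, 1, -56], 0], [0, [0, 1, -56], 0], [0, [0, 1, -56], 0]]}}

```text
time_s: 20.7
ee_pos: [520.4, -72.8, 50.6]
ee_rot: [160.5, 89.9, -12.2]
force: [-0.1, 0.7, 0.1]
gripper_width: 0.9
```

Request:
{"fn": "arm_command", "kwargs": {"deltas": [[0, [1, 0.1, -1], 0], [0, [2, 0.25, -2], 0], [0, [2, 0.25, -2], 0], [0, [2, 0.25, -2], 0]]}}

```text
time_s: 21.1
ee_pos: [521.7, -72.6, 48.5]
ee_rot: [53.0, 90.0, -119.7]
force: [-2.4, -1.3, 6.3]
gripper_width: 0.6
```

Request:
{"fn": "arm_command", "kwargs": {"deltas": [[0, [1, -0.2, -0.3], 0], [0, [2, -0.4, -0.6], 0], [0, [2, -0.4, -0.6], 0], [0, [2, -0.4, -0.6], 0]]}}

```text
time_s: 21.5
ee_pos: [522.0, -72.7, 48.2]
ee_rot: [-13.3, 89.8, 173.9]
force: [-7.6, -0.3, 12.4]
gripper_width: 0.8
```

Run:
```python
from h import *
F=[]
for i in range(3):
    f=cams.grab_frame("wrist"); F.append(env.state()["force"])
print(np.round(F,1)); s=st()
cv2.imwrite("pics/w14.png",f["img"][:,:,::-1])
f=cams.grab_frame("side"); cv2.imwrite("pics/s14.png",cv2.resize(f["img"][180:260,240:360,::-1],None,fx=6,fy=6))
```

```text
[[-7.3 -0.2 12. ]
 [-7.3  0.7 11.8]
 [-7.7 -0.3 10.8]]
t 21.65 pos [522.  -72.7  48.2] rot [-12.9  89.8 174.4] F [-7.7 -0.3 10.8] w 0.4 q [ -9.2  24.4 109.4  -0.   46.5  73.6]
```

View pics/w14.png

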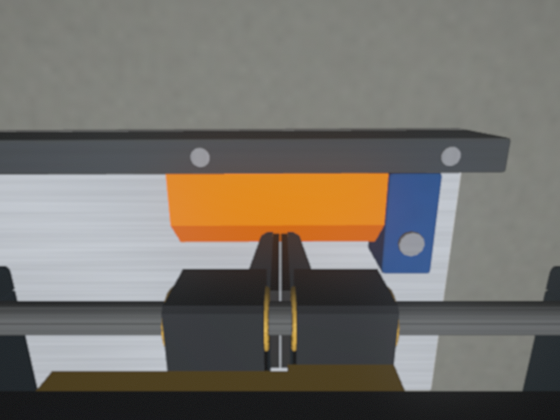

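View pics/s14.png

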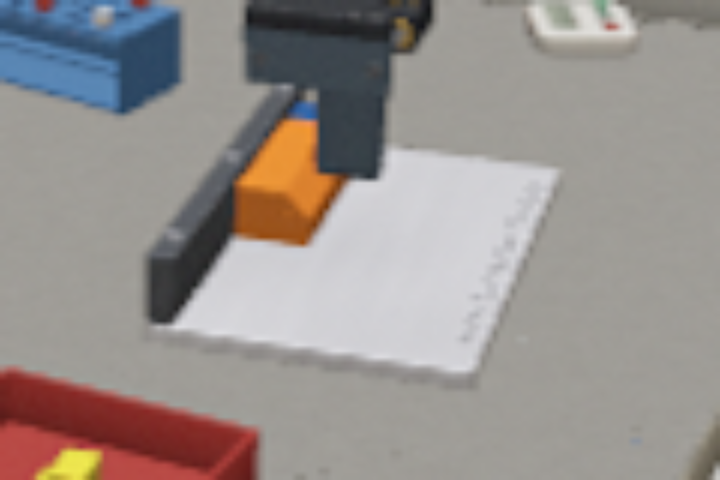

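The bar is flush and pressed on its bevel. The force is about (−7.5, 0, 11.5), so I'll trim it slightly towards the fence.

Request:
{"fn": "arm_command", "kwargs": {"deltas": [[0, [0.6, 0, 0.2], 0], [0, [1, 0.1, 0.3], 0], [0, [1, 0.1, 0.3], 0], [0, [1, 0.1, 0.3], 0]]}}

```text
time_s: 22.1
ee_pos: [522.1, -72.6, 48.2]
ee_rot: [-10.3, 89.7, 177.0]
force: [-8.0, -0.1, 11.7]
gripper_width: 0.6
```

Run:
```python
from fit import *
F=[]
for i in range(4):
    f=cams.grab_frame("wrist"); F.append(env.state()["force"])
print(np.round(F,1),np.linalg.norm(np.mean(F,0))); s=st()
cv2.imwrite("pics/z15.png",cv2.resize(f["img"][145:265,150:460,::-1],None,fx=2.5,fy=2.5,interpolation=cv2.INTER_CUBIC))
t=cams.grab_frame("top"); cv2.imwrite("pics/t15.png",t["img"][:,:,::-1])
```

```text
[[-8.6  0.5 10.9]
 [-8.6 -1.  12. ]
 [-7.6 -0.3 12. ]
 [-8.1 -0.9 11.8]] 14.308598883460347
t 22.3 pos [522.1 -72.7  48.2] rot [-10.2  89.7 177.1] F [-8.1 -0.9 11.8] w 0.3 q [ -9.2  24.4 109.3  -0.   46.6  73.6]
```

View pics/z15.png

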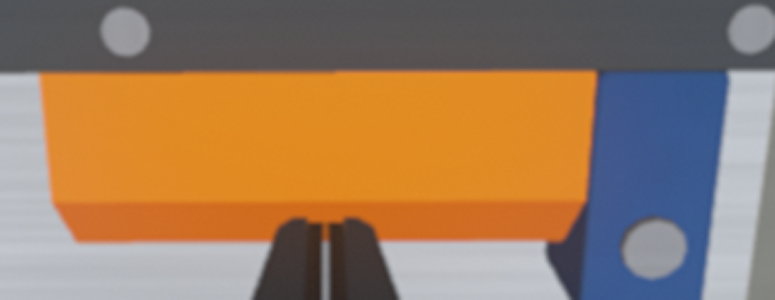

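View pics/t15.png

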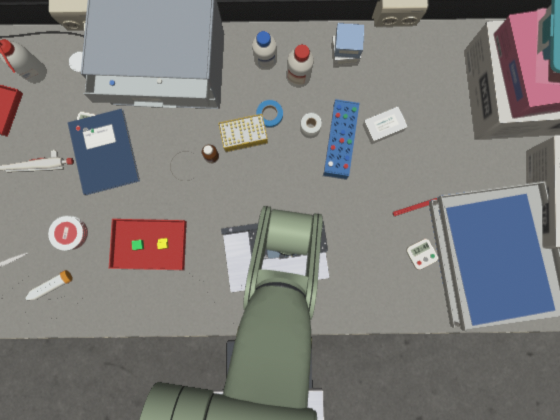

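Request:
{"fn": "arm_command", "kwargs": {"deltas": [[0, [0.5, 0, 0.1], 0], [0, [0.8, 0, 0.2], 0], [0, [0.8, 0, 0.2], 0], [0, [0.8, 0, 0.2], 0]]}}

```text
time_s: 22.75
ee_pos: [522.2, -72.6, 48.2]
ee_rot: [-10.3, 89.6, 177.0]
force: [-9.4, -1.1, 12.0]
gripper_width: 0.6
```

Run:
```python
from h import *
F=[]
for i in range(4):
    f=cams.grab_frame("wrist"); F.append(env.state()["force"])
print(np.mean(F,0).round(1),np.linalg.norm(np.mean(F,0))); s=st()
if 11<np.linalg.norm(np.mean(F,0))<19: print(env.job_done())
```

```text
[-8.9 -0.7 12.1] 14.994275194803102
t 22.95 pos [522.2 -72.7  48.2] rot [-10.1  89.6 177.2] F [-8.7 -1.6 12.5] w 0.3 q [-9.100e+00  2.450e+01  1.092e+02 -1.000e-01  4.680e+01  7.360e+01]
the job is handed in; nothing more can be done
None
```

I handed the job in at about 23 s, with the fingertips still pressing on the bar's bevel.

- **Cut-offs:** both went into the red tray, and the last top view shows them there.
- **Bar:** I pushed it back against the fence (about 6 N at contact), then along to the stop (about 4.5 N at contact). I pressed its bevel with the fingers shut.
- **Push:** the last average force was (−8.9, −0.7, 12.1) N, or 15.0 N in all. It points a little steeper than 45°, with more force down than back.
- **Seating:** the last close-up shows the bar flush with the fence along its whole length. At the stop there is only a thin dark line, which I took to be the stop's side face because it is 2 mm taller than the bar.
- **Timer and bottle:** by eye, both are where they were in the first picture.

**Disagreement:** the bar met the stop about 4 mm beyond where the first image fit put it, so I went by the measured force and the pictures. Nothing actively pushes the bar towards the stop during the final press. The sideways force was about 1 N or less, which is about the size of the sensor noise.

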